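# Tip a sharpening stone out of its case and lay it on the mat

### The job

Get the white sharpening stone ready for the scissors: it lies flush in its pocket, so press its end nearest the thumb cut-out down until it tips and stays tipped, then grip the raised end under the leaning lid and lift it out. Set it down (do not drop it) flat in the middle of the black rubber mat, lengthwise on it and without turning it over, and let go. Leave the dark stone in its pocket, do not push against the case's lid, and do not shift the mug or the scissors.

Things in the scene. Friction and masses are not known exactly. Their poses are not given: they have to be found in the camera images.
- white_stone: White sharpening stone, a block 100 (x) x 38 (y) x 22 (z) mm, about 0.17 kg. Origin: centre of its underside; x along its length, z out of its top. Starts flush in a pocket of the case (left or right), x as the case's x. Tipped, its near end lies in the well against the near wall and its far end stands 24 mm up, its whole side clear above the case's top, about x=35 to 45 mm in the case frame.
- dark_stone: Dark grey stone of the same size and frame, lying flush in the other pocket. To be left alone.
- stone_case: Wooden case, fixed to the worktop. Origin: on the worktop under the middle of the pockets; z up, x from the near end (x=-64 mm, robot side) to the far end (x=+72 mm); 115 mm wide (y), its top 51 mm up. Two pockets at y=+27 and -27 mm, 13 mm apart. A flush stone has its origin at x=+2, z=29 mm and its top at z=51 mm. The near wall, 10 mm thick, has thumb cut-outs 36 mm wide down to z=28 mm.
- left_pocket (a point): Middle of the floor of the left pocket (y=+27 mm in the case), 29 mm up; axes as the case. A pocket is 41 mm wide, x=-54 to +54 mm. Its floor is a ledge (z=29 mm) for x>0 and a well 23 mm deeper for x<0: a stone pressed 15 mm from its near end rocks over x=0 with a few newtons; pushed down there by about 13 mm it passes its balance, and stays tipped by about 28 degrees (16 mm: the stop).
- right_pocket (a point): The same point of the right pocket (y=-27 mm in the case), which is alike.
- lid_edge (a point): Middle of the lid's top edge, 157 mm up. The lid is fixed open: a board 115 mm wide, 8 thick, 112 long, foot at x=70, z=52 mm of the case, leaning 20 degrees back over the pockets. A gripper pointing straight down at a risen end strikes it: lean 30 to 45 degrees back to the near end. Draw the tipped stone some 35 mm straight up before moving it to the near end.
- mat: Black ribbed rubber mat lying on the worktop, 180 (x) x 90 (y) x 5 (z) mm, does not move. Origin: centre of its underside; x along its length, z up. The stone's underside ends 5 mm above the origin. Either end of the stone may point either way.
- mug: Purple mug, 82 mm across, 94 mm tall, standing upright to the left of the case. Origin: centre of its underside. To be left alone.
- scissors: Scissors with yellow handles lying on the worktop to the right of the mat, 206 x 84 x 11 mm. Origin: centre of their underside. To be left alone.
Not all that is in view belongs to the job. Several things have the shape of the dark_stone; the one meant has the colours described above.

How it is judged (in metres and radians):
On the way, in this order (a step that is already met when the one before it is completed fails the run):
1. the white stone is tipped by more than 20 degrees in its pocket, the fingers off it (angle between white_stone's own z axis and vertical above 0.35 rad and z of white_stone in the frame of stone_case below 0.055 m and horizontal distance between white_stone and stone_case below 0.05 m and contact force between white_stone and the fingers below 0.05 N), for 0.15 s.
2. the white stone is lifted out, its centre more than 30 mm above where it lay, in the fingers (z of white_stone in the frame of stone_case above 0.06 m and contact force between white_stone and the fingers above 0.5 N), for 0.1 s.
At the end, for the whole second after the job is handed in: The white stone rests flat on the mat (its own top up, within 0.08 rad), its centre within 30 mm along and 18 mm across of the mat's centre, lengthwise within 0.2 rad, at rest; the dark stone lies flush in its pocket (within 4 mm and 0.08 rad) (x of white_stone in the frame of mat between -0.03 and 0.03 m and y of white_stone in the frame of mat between -0.018 and 0.018 m and z of white_stone in the frame of mat between 0.002 and 0.009 m and angle between the x axis of white_stone and the x axis of mat, either way round below 0.2 rad and angle between each of white_stone, dark_stone's own z axis and vertical below 0.08 rad and linear speed of white_stone below 0.02 m/s and z of dark_stone in the frame of stone_case between 0.025 and 0.033 m); the robot touches nothing.
It fails at once if the dark stone is tipped out of flush (over 0.2 rad) or moved by more than 12 mm (angle between dark_stone's own z axis and vertical above 0.2 rad or distance of dark_stone from where it was at the start of the episode above 0.012 m).
It fails at once if the arm or the gripper's body pushes on the case or its lid with more than 5 N (contact force between the arm and stone_case above 5 N).
It fails at once if the mug or the scissors are shifted by more than 30 mm (distance of any of mug, scissors from where it was at the start of the episode above 0.03 m).
It fails at once if the white stone is dropped: out of the fingers and falling faster than 0.5 m/s after leaving the case (a fall of over 12 mm) (contact force between white_stone and the fingers below 0.01 N and linear speed of white_stone above 0.5 m/s and horizontal distance between white_stone and stone_case above 0.09 m).
It also fails if it takes over 54 s, if anything falls off the work surface, if the arm or the gripper's body presses on something with over 40 N, if the wrist force passes 120 N, or if a joint passes its speed limit or range.

### The arm

A 6-joint arm with a two-finger parallel gripper is mounted at the origin on a cart in front of the work surface, level with it; the furniture and walls round the work are solid. World frame = base frame: x ahead of the robot, y to its left, z up, the work surface at z = 0. Lengths are in m, angles in degrees, forces in N, time in s.
With the tool pointing down it reaches from about 0.375 to 0.9 m from the base axis. Payload 3.1 kg.
Tool frame: the origin (TCP) lies between the finger pads; the fingertips stand 11 mm ahead of it and the grasp point (between the pads) lies 8 mm behind it; z points along the fingers, y is the line along which they close (so a half turn about z gives the same grasp; the last joint's range is limited). The gripper opens to 87 mm and grips with 3 to 60 N. Pads are 19 mm wide; open, the fingers measure 117 mm over their backs; the gripper's body (75 mm by 190 mm) begins 51 mm behind the grasp point.
Start: joints at [65.231, 30.224, 82.088, -0, 67.689, -10.227], TCP at [0.157, 0.605, 0.234] pointing down, gripper open.
Joint ranges: [-176.69, 176.69], [-43.24, 126.21], [12.49, 139.97], [-82, 262], [0, 151.66], [-163.58, 163.58]. Speed limits (degrees/s): [159.86, 159.86, 180, 180, 180, 180].

### API

Orientations are given as a 3x3 rotation matrix whose columns are the frame's x, y, z axes.
In Python, from rig import bot gives the robot as it stands.
- The arm moves only by the tool apply_moves, never from a script. Its argument "steps" is a list that holds one entry, the list of rows, each a list of 7 numbers: the shift along the tool's x, y, z in cm, then the turn, a rotation vector about the tool's x, y, z in degrees, then the gripper command: -1 is shut, 1 is fully open, values between are in proportion. In form: [[[dx, dy, dz, rx, ry, rz, jaw], ...]]. A call has 1 to 20 rows; each row is the pose to reach, as a shift and turn from the pose commanded when the call began, along the tool's axes at that moment; what a row does not reach only later rows make up. A row lasts 1/8 s, in which the tool goes at most 62.5 mm and 10.7 degrees, less where a joint would pass 70% of its speed; a pose out of reach is approached as far as the arm can. A call with a gripper value outside its range is refused whole. The fingers move at their own pace and stop on an object; the grip force is fixed at half the most. Time passes only in rows, so rows that repeat a pose let the fingers close. It gives the time, the measured TCP pose, the force, the opening and the grip force at its end, in the units of the state.
- bot.read_state(): the state, without advancing time (a new reading comes with each control period).
- bot.capture(name): name is "side" or "top"; returns the picture (384x512x3 uint8, blue, green, red); there is no depth.
- bot.camera_model(name): a dict with "intrinsics" (3x3 intrinsics, pixels), "R" (3x3) and "t" (3): a world point X has camera coordinates R X + t. Camera axes: x right, y down, z forward; pixel columns grow to the right and rows downward; lengths in m; the calibration is good to about 2 mm. A picture is of the moment at which its call begins. camera_model takes no time and is no camera call.
- bot.hand_in(): hands the job in; it is judged then, once.
The state is a dict: "time_s": time; "joint_positions": joint angles; "qvel": joint speeds; "tau": joint torques, N m; "position": TCP position; "tcp_rot": TCP orientation; "force": force on the tool from outside, world axes, zero at the start; "moment": the same for the moment, N m; "opening": opening from 0.0 (shut) to 1.0 (fully open); "grasp_force": force on a finger pad.
Only numpy, scipy, OpenCV 4.12 (cv2) and the standard library are available. Lean on these libraries where they do the work, as an engineer would, in place of code of your own. Each camera call takes 0.05 s, during which the arm holds its last target. There are 200 camera calls.

## Working session

There is one attempt and no reset: what is moved stays moved. The work goes in short steps, Python scripts to look and compute and a tool call to move; the robot and the scene stay as the last step left them, time stands still between calls to the robot, and variables do not carry over. Pictures are saved under pics/ and viewed, at most 10 in all, crops included, and the job is handed in when it is done.

Besides the shell and the picture viewer there is one more tool, called as name([rows], argument=value, ...), one row to a line, values as JSON. apply_moves: Moves the arm, as the interface text tells. Its arguments: {"type":"object","properties":{"steps":{"type":"array","items":{"type":"array","items":{"type":"array","items":{"type":"number"}}}}},"required":["steps"]}

```bash
ls; mkdir -p pics; python3 - <<'E'
from rig import bot
import cv2,numpy as np
for n in("side","top"):
    im=bot.capture(n); cv2.imwrite(f"pics/{n}0.png",im)
    m=bot.camera_model(n); R=np.array(m["R"]);t=np.array(m["t"])
    print(n,np.array(m["intrinsics"]).round(1).tolist(),"C",(-R.T@t).round(3),"fwd",R[2].round(3),"right",R[0].round(3))
print(bot.read_state())
E
```

```text
pics
side [[365.9, 0.0, 256.9], [0.0, 365.9, 187.3], [0.0, 0.0, 1.0]] C [ 0.543 -0.781  0.76 ] fwd [-0.043  0.765 -0.643] right [ 0.999  0.038 -0.021]
top [[364.5, 0.0, 255.1], [0.0, 364.5, 192.4], [0.0, 0.0, 1.0]] C [0.409 0.013 1.104] fwd [ 0.104 -0.015 -0.994] right [-0.023 -1.     0.012]
{'time_s': 0.1, 'joint_positions': array([ 6.52334572e+01,  3.02730048e+01,  8.21479767e+01, -1.09642466e-03,
        6.76890748e+01, -1.02267736e+01]), 'qvel': array([-0.00436436, -0.11593576, -0.19442719, -0.02794493,  0.01090997,
       -0.00576959]), 'tau': array([ 1.80481161e-04, -4.40987027e+01, -1.77149963e+01,  6.34567696e-02,
        5.34392288e-02, -3.36682626e-05]), 'position': array([0.15661189, 0.60441303, 0.2326822 ]), 'tcp_rot': array([[-9.67975318e-01,  2.51044143e-01, -7.88607538e-04],
       [ 2.51045173e-01,  9.67973787e-01, -1.75158373e-03],
       [ 3.23626587e-04, -1.89346594e-03, -9.99998155e-01]]), 'force': array([ 0.39601277,  0.69958721, -0.58461035]), 'moment': array([-0.00201048,  0.01315436, -0.04691146]), 'grasp_force': 0.0, 'opening': 0.9987214820294579}
```

View pics/side0.png

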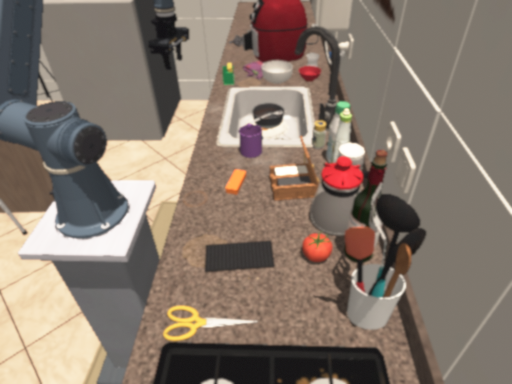

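View pics/top0.png

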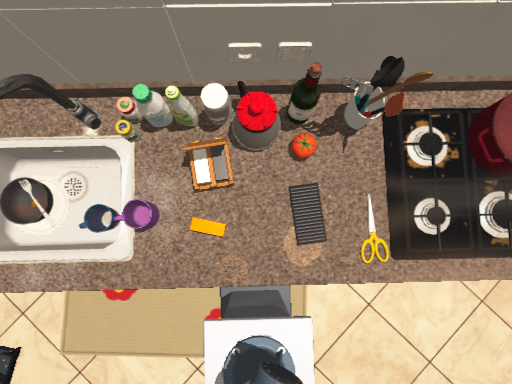

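The top view shows the case at about (210,163), with the white stone in the left pocket at (202,166) and the dark stone at (221,163). The lid is at the far end, y≈145. The mat is at (308,213), the mug at (140,214), the scissors at (374,235) and an orange block at (208,227). 

Candidates for the white stone are the white block at (202,166), the white canister lid at (215,95), the orange block at (208,227) and the dark block at (221,163). I choose (202,166) and will check it in a crop.

```bash
python3 - <<'E'
import cv2,numpy as np
a=cv2.imread("pics/top0.png")[130:200,170:250]; b=cv2.imread("pics/side0.png")[130:210,255:335]
f=lambda x:cv2.resize(x,(400,400*x.shape[0]//x.shape[1]),interpolation=cv2.INTER_CUBIC)
a=f(a);b=f(b)[:a.shape[0]*2]
a=cv2.copyMakeBorder(a,0,b.shape[0]-a.shape[0],0,0,cv2.BORDER_CONSTANT)
cv2.imwrite("pics/crop0.png",np.hstack([a,b]))
E
```

```text
(no output)
```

View pics/crop0.png

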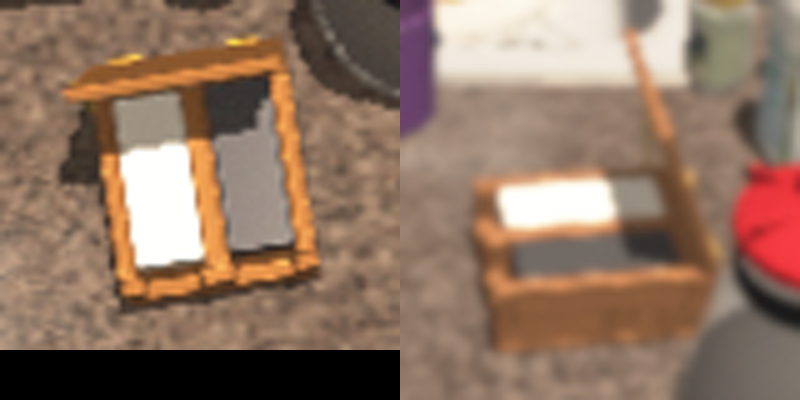

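The crop confirms it. The white block fills the left pocket, its far third shaded by the leaning lid, and its near end is at about (204,183) in the top image. The dark stone is to its right. Now I'll measure.

```bash
cat > h.py <<'E'
import cv2,numpy as np
from rig import bot
M={n:bot.camera_model(n) for n in("side","top")}
def ray(n,p):
    m=M[n];R=np.array(m["R"]);t=np.array(m["t"])
    d=R.T@np.linalg.inv(m["intrinsics"])@[p[0],p[1],1.]
    return -R.T@t,d
def plane(n,p,z):
    c,d=ray(n,p);return c+d*(z-c[2])/d[2]
def tri(p,q):
    c,d=ray("top",p);e,f=ray("side",q)
    s=np.linalg.lstsq(np.c_[d,-f],e-c,rcond=None)[0]
    a,b=c+d*s[0],e+f*s[1];return (a+b)/2,np.linalg.norm(a-b)
def proj(n,X):
    m=M[n];x=np.array(m["intrinsics"])@(np.array(m["R"])@X+m["t"]);return x[:2]/x[2]
def blob(im,mask,win):
    k=np.zeros_like(mask);x0,y0,x1,y1=win;k[y0:y1,x0:x1]=mask[y0:y1,x0:x1]
    c=max(cv2.findContours(k,cv2.RETR_EXTERNAL,cv2.CHAIN_APPROX_NONE)[0],key=cv2.contourArea)
    return c[:,0,:].astype(np.float32)
E
python3 - <<'E'
from h import *
ims={n:cv2.imread(f"pics/{n}0.png") for n in M}
def grey(im,lo,hi):
    a=im.astype(int);v=a.max(2);s=v-a.min(2)
    return ((v>=lo)&(v<=hi)&(s<45)).astype(np.uint8)
def rep(nm,n,mask,win,z):
    c=blob(ims[n],mask,win)
    w=np.array([plane(n,p,z)[:2] for p in c],np.float32)
    r=cv2.minAreaRect(w);b=cv2.boxPoints(r)
    print(nm,n,"ctr",np.round(r[0],4),"size",np.round(r[1],4),"ang",round(r[2],1),"box",b.round(3).tolist(),"pxbox",cv2.boxPoints(cv2.minAreaRect(c)).round(1).tolist())
W={"top":(188,140,216,190),"side":(270,160,318,178)}
for n in M:
    g=grey(ims[n],200,255);rep("white_lit",n,g,W[n],.051)
    g=grey(ims[n],110,255);rep("white_all",n,g,W[n],.051)
g=grey(ims["top"],0,75);rep("mat","top",g,(280,175,335,250),.005)
g=grey(ims["side"],0,75);rep("mat","side",g,(195,235,285,275),.005)
for n,w in(("top",(180,135,240,195)),("side",(265,155,322,203))):
    h=cv2.cvtColor(ims[n],cv2.COLOR_BGR2HSV);o=((h[...,0]>5)&(h[...,0]<22)&(h[...,1]>110)&(h[...,2]>80)).astype(np.uint8)
    rep("case",n,o,w,.051)
E
```

```text
white_lit side ctr [0.5859 0.1504] size [0.0708 0.042 ] ang 0.7 box [[0.550000011920929, 0.17100000381469727], [0.5509999990463257, 0.1289999932050705], [0.621999979019165, 0.12999999523162842], [0.6209999918937683, 0.1720000058412552]] pxbox [[274.3999938964844, 167.3000030517578], [296.70001220703125, 165.0], [297.5, 172.89999389648438], [275.20001220703125, 175.10000610351562]]
white_all side ctr [0.5936 0.167 ] size [0.118  0.0752] ang 0.6 box [[0.5339999794960022, 0.20399999618530273], [0.5350000262260437, 0.1289999932050705], [0.652999997138977, 0.12999999523162842], [0.6520000100135803, 0.20499999821186066]] pxbox [[270.0, 160.0], [307.0, 160.0], [307.0, 174.0], [270.0, 174.0]]
white_lit top ctr [0.5872 0.1519] size [0.0701 0.0392] ang 8.3 box [[0.550000011920929, 0.16599999368190765], [0.5550000071525574, 0.12700000405311584], [0.625, 0.1379999965429306], [0.6190000176429749, 0.17599999904632568]] pxbox [[193.3000030517578, 159.5], [206.60000610351562, 157.39999389648438], [210.1999969482422, 180.89999389648438], [196.89999389648438, 182.89999389648438]]
white_all top ctr [0.
[... 1209 characters left out ...]
[[0.5239999890327454, 0.19099999964237213], [0.5419999957084656, 0.05900000035762787], [0.6899999976158142, 0.07900000363588333], [0.6710000038146973, 0.21199999749660492]] pxbox [[181.10000610351562, 142.39999389648438], [226.10000610351562, 135.1999969482422], [234.0, 184.8000030517578], [189.0, 192.0]]
case side ctr [0.6065 0.1204] size [0.1482 0.2124] ang 7.8 box [[0.5189999938011169, 0.2160000056028366], [0.546999990940094, 0.004999999888241291], [0.6940000057220459, 0.02500000037252903], [0.6660000085830688, 0.23600000143051147]] pxbox [[266.29998779296875, 162.6999969482422], [312.8999938964844, 153.39999389648438], [321.20001220703125, 195.0], [274.70001220703125, 204.3000030517578]]
```

```bash
cat >> h.py <<'E'
from scipy.spatial.transform import Rotation as Ro
YAW=np.radians(7.9);C0=np.array([.6017,.127,0.]);EX=np.array([np.cos(YAW),np.sin(YAW),0]);EY=np.array([-EX[1],EX[0],0])
def case(x,y,z): return C0+x*EX+y*EY+np.array([0,0,z])
def tool(yaw,lean):  # tool x ~ towards robot, z down/forward; yaw rad of 'forward', lean deg
    f=np.array([np.cos(yaw),np.sin(yaw),0]);l=np.array([-f[1],f[0],0]);a=np.radians(lean)
    z=np.sin(a)*f-np.cos(a)*np.array([0,0,1.]);y=l
    return np.c_[np.cross(y,z),y,z]
def go(tip,Rt):
    "shift cm and turn deg from now; tip = fingertip point"
    s=bot.read_state();R=s["tcp_rot"];p=tip-.011*Rt[:,2]
    print("shift",(R.T@(p-s["position"])*100).round(2),"turn",np.degrees(Ro.from_matrix(R.T@Rt).as_rotvec()).round(1),"F",s["force"].round(1))
E
python3 - <<'E'
from h import *
for z in(0,.1,.15):print("kettle",z,plane("top",(256,125),z).round(3),plane("top",(231,130),z).round(3),"lid",plane("top",(258,106),z).round(3),"side",plane("side",(312,210),z).round(3))
print("mug",plane("top",(143,214),.094).round(3))
print("tri near-left corner",tri((196.6,184),(275,166)),"near-right",tri((210.5,182.3),(275.5,174.8)))
print("lid edge pix pred", [proj("top",case(.032,y,.157)).round(1) for y in(.0575,-.0575)],"case near corners",[proj("top",case(-.064,y,.051)).round(1) for y in(.0575,-.0575)])
go(case(-.033,.027,.2),tool(YAW,0)); go(case(-.033,.027,.07),tool(YAW,0))
E
```

```text
kettle 0 [ 0.734 -0.011  0.   ] [0.72  0.067 0.   ] lid [ 0.795 -0.018  0.   ] side [0.662 0.02  0.   ]
kettle 0.1 [ 0.705 -0.008  0.1  ] [0.692 0.062 0.1  ] lid [ 0.76  -0.015  0.1  ] side [ 0.646 -0.085  0.1  ]
kettle 0.15 [ 0.69  -0.007  0.15 ] [0.678 0.06  0.15 ] lid [ 0.743 -0.014  0.15 ] side [ 0.639 -0.138  0.15 ]
mug [0.461 0.309 0.094]
tri near-left corner (array([0.54861135, 0.16713554, 0.05344259]), np.float64(0.0041508485247135464)) near-right (array([0.55175997, 0.12712043, 0.04912021]), np.float64(0.0010745022967170634))
lid edge pix pred [array([182.5, 149.5]), array([225.6, 142.8])] case near corners [array([193.9, 189.7]), array([233.1, 183.4])]
shift [-50.99 -33.8    2.22] turn [ -0.1  -0.  -22.4] F [ 0.4  0.7 -0.6]
shift [-50.99 -33.77  15.22] turn [ -0.1  -0.  -22.4] F [ 0.4  0.7 -0.6]
```

Checks hold. The stone corners triangulate to 49–53 mm high (text: 51), its size is 103x40 mm, and the lid and case corners reproject within 2 px. Moving above the press point with the fingers shut.

apply_moves([
  [[-12,-8,0.5,0,0,-6,-1],[-24,-16,1,0,0,-12,-1],[-51,-33.8,2.2,-0.1,0,-22.4,-1],[-51,-33.8,2.2,-0.1,0,-22.4,-1],[-51,-33.8,2.2,-0.1,0,-22.4,-1],[-51,-33.8,2.2,-0.1,0,-22.4,-1],[-51,-33.8,2.2,-0.1,0,-22.4,-1],[-51,-33.8,2.2,-0.1,0,-22.4,-1],[-51,-33.8,2.2,-0.1,0,-22.4,-1],[-51,-33.8,2.2,-0.1,0,-22.4,-1],[-51,-33.8,2.2,-0.1,0,-22.4,-1],[-51,-33.8,8,-0.1,0,-22.4,-1],[-51,-33.8,12,-0.1,0,-22.4,-1],[-51,-33.8,14,-0.1,0,-22.4,-1],[-51,-33.8,14,-0.1,0,-22.4,-1],[-51,-33.8,14,-0.1,0,-22.4,-1]],
])

```text
time_s: 2.1
position: [0.5658, 0.1504, 0.0943]
tcp_rot: [[-0.991, -0.137, 0.001], [-0.137, 0.991, 0.002], [-0.001, 0.002, -1.0]]
force: [0.3, -0.2, 0.4]
opening: 0.002
grasp_force: 0.0
```

```bash
python3 - <<'E'
from h import *
im=bot.capture("top")[120:210,160:260];b=bot.capture("side")[110:210,245:345]
f=lambda x:cv2.resize(x,(400,400),interpolation=cv2.INTER_CUBIC)
cv2.imwrite("pics/press.png",np.hstack([f(im),f(b)]))
go(case(-.033,.027,.051),tool(YAW,0))
E
```

```text
shift [ 0.13 -0.09  3.29] turn [ 0.1  0.2 -0. ] F [ 0.2 -0.3  0.4]
```

View pics/press.png

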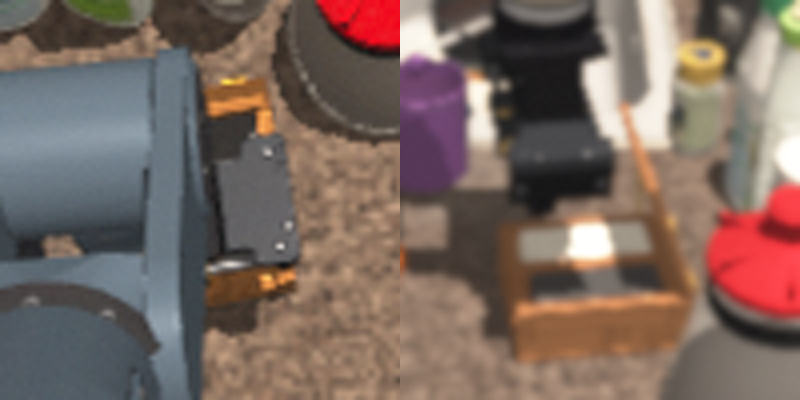

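The side crop shows the shut fingers just above the near end of the white stone, clear of the lid (tip at about crop (545,205)). Pressing.

apply_moves([
  [[0.1,-0.1,2,0,0,0,-1],[0.1,-0.1,3,0,0,0,-1],[0.1,-0.1,3.4,0,0,0,-1],[0.1,-0.1,3.8,0,0,0,-1],[0.1,-0.1,4.1,0,0,0,-1],[0.1,-0.1,4.4,0,0,0,-1],[0.1,-0.1,4.6,0,0,0,-1],[0.1,-0.1,4.6,0,0,0,-1]],
])

```text
time_s: 3.2
position: [0.5656, 0.1488, 0.0505]
tcp_rot: [[-0.991, -0.137, 0.002], [-0.137, 0.991, 0.002], [-0.003, 0.001, -1.0]]
force: [-5.3, -0.5, 17.2]
opening: 0.003
grasp_force: 8.7
```

The inner fingertip edge has reached the tipped top plane (expected z≈41 mm, tip at 39.5), so the stone is at the stop. Lifting off and looking.

apply_moves([
  [[0,0,-1,0,0,0,-1],[0,0,-3,0,0,0,-1],[-0.5,0,-6,0,0,0,-1],[0,0,-10,0,0,0,0],[10,0,-14,0,0,0,0.4],[14,0,-14,0,0,0,0.4],[14,0,-14,0,0,0,0.4]],
])

```text
time_s: 4.08
position: [0.4215, 0.1292, 0.188]
tcp_rot: [[-0.991, -0.137, -0.003], [-0.137, 0.991, 0.002], [0.003, 0.002, -1.0]]
force: [0.8, 0.2, -0.2]
opening: 0.372
grasp_force: 0.0
```

```bash
python3 - <<'E'
from h import *
a=bot.capture("top");b=bot.capture("side");cv2.imwrite("pics/t1.png",a);cv2.imwrite("pics/s1.png",b)
f=lambda x:cv2.resize(x,(400,400),interpolation=cv2.INTER_CUBIC)
cv2.imwrite("pics/tip.png",np.hstack([f(a[130:200,170:240]),f(b[140:210,255:325])]))
# predicted pixels of tipped stone
for X in((.0446,.0527),(.0343,.0721),(-.054,.0252)):
  for y in(.046,.008): print(X,y,proj("side",case(X[0],y,X[1])).round(1),proj("top",case(X[0],y,X[1])).round(1))
print(bot.read_state()["position"])
E
```

```text
(0.0446, 0.0527) 0.046 [302.5 164.3] [192.4 152.6]
(0.0446, 0.0527) 0.008 [304.8 171.4] [205.3 150.6]
(0.0343, 0.0721) 0.046 [299.7 159.7] [191.8 154.6]
(0.0343, 0.0721) 0.008 [302.  166.7] [204.9 152.6]
(-0.054, 0.0252) 0.046 [272.2 173.4] [198.6 186.7]
(-0.054, 0.0252) 0.008 [273.8 180.7] [211.2 184.7]
[0.42330442 0.12928383 0.18804299]
```

View pics/tip.png

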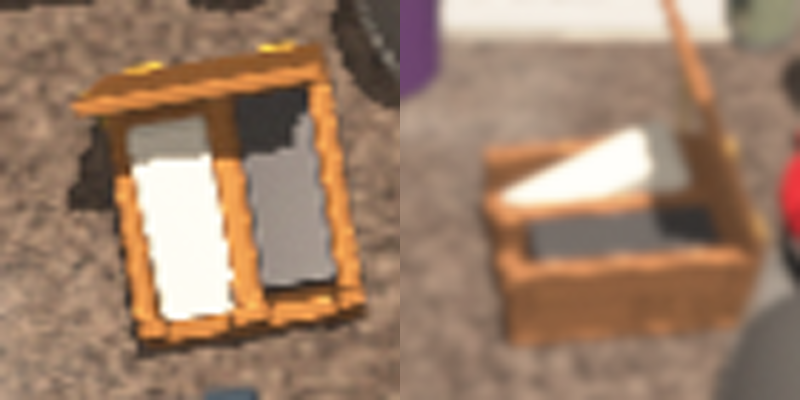

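The white stone is tipped and stays so. In the side view its far end is raised to (305.7,172.4) at the bottom right corner, where the geometry predicts (304.8,171.4). The dark stone is still flush. Next I'll compute the leaned pre-grasp.

```bash
python3 - <<'E'
from h import *
print("far top right corner",tri((206.2,151.0),(302.5,165.5)),"expected",case(.0343,.008,.0721))
R=tool(YAW,45)
P=case(.038,.027,.061)
go(P-.07*R[:,2],R); go(P,R)
E
```

```text
far top right corner (array([0.63633957, 0.13487619, 0.08073513]), np.float64(0.0017848880742633076)) expected [0.63457492 0.13963842 0.0721    ]
shift [-15.72   0.02   6.96] turn [  0.1 -45.1  -0.1] F [ 0.3  0.6 -0.9]
shift [-2.068e+01  1.000e-02  1.190e+01] turn [  0.1 -45.1  -0.1] F [ 0.3  0.6 -0.9]
```

apply_moves([
  [[-3,0,1,0,-10,0,0.4],[-6,0,2,0,-20,0,0.4],[-9,0,4,0,-30,0,0.4],[-12,0,5.5,0,-40,0,0.4],[-15.7,0,7,0.1,-45,-0.1,0.4],[-15.7,0,7,0.1,-45,-0.1,0.4],[-15.7,0,7,0.1,-45,-0.1,0.4],[-15.7,0,7,0.1,-45,-0.1,0.4]],
])

```text
time_s: 5.18
position: [0.6173, 0.1722, 0.1815]
tcp_rot: [[-0.77, -0.122, 0.626], [-0.107, 0.992, 0.062], [-0.629, -0.019, -0.778]]
force: [0.4, -1.1, -0.8]
opening: 0.696
grasp_force: 0.0
```

```bash
python3 - <<'E'
from h import *
b=bot.capture("side")
cv2.imwrite("pics/pre.png",cv2.resize(b[110:210,235:335],(600,600),interpolation=cv2.INTER_CUBIC))
R=tool(YAW,45);go(case(.038,.027,.061),R)
E
```

```text
shift [ 6.38 -1.32  9.4 ] turn [-1.4 -6.1  0.1] F [ 0.9 -0.  -0.2]
```

View pics/pre.png

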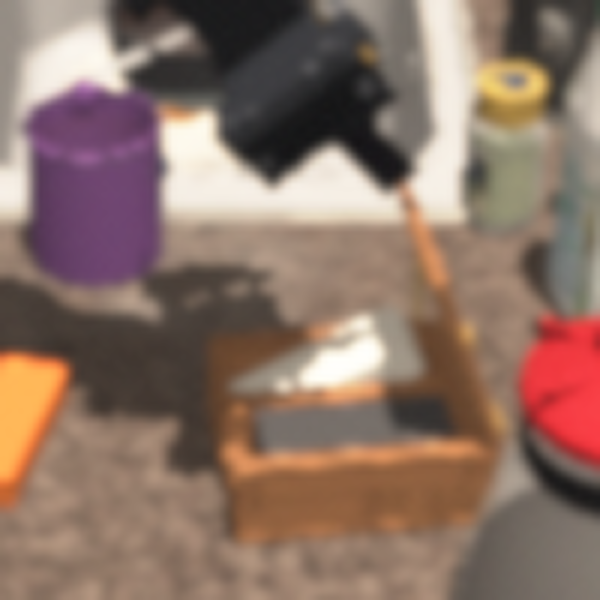

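The side view shows the gripper leaned but short of its target: the tip at (400,185) in the crop is just above the lid's top edge. I'll check the joints for what limits it before moving on.

```bash
python3 - <<'E'
from h import *
s=bot.read_state();print(s["joint_positions"].round(1),s["qvel"].round(1),s["position"].round(4),s["tcp_rot"].round(3).tolist(),s["time_s"])
E
```

```text
[   5.6   29.3  111.7   71.7    0.  -163.5] [-0.5 -0.4  1.6 -0.3 -0.   0. ] [0.6167 0.172  0.1817] [[-0.77, -0.122, 0.626], [-0.107, 0.992, 0.062], [-0.628, -0.019, -0.778]] 5.225
```

The wrist ran into j5 = 0 and the j6 limit (-163.5), so the lean has to cross the wrist singularity. I'll back off to vertical, give the gripper a half turn (same grasp, j6 near +97), then lean, so that j4 and j6 have room to swing.

```bash
python3 - <<'E'
from h import *
go(case(-.15,.027,.2),tool(YAW,0))
E
```

```text
shift [ 11.46  -1.87 -12.98] turn [-1.4 38.9 -0.5] F [ 0.9 -0.  -0.2]
```

apply_moves([
  [[3,0,-4,0,8,0,0.4],[6,-1,-7,0,16,0,0.4],[9,-1,-10,0,24,0,0.4],[11.5,-1.9,-13,-1,32,0,0.4],[11.5,-1.9,-13,-1.4,38.9,-0.5,0.4],[11.5,-1.9,-13,-1.4,38.9,-0.5,0.4],[11.5,-1.9,-13,-1.4,38.9,-0.5,0.4],[11.5,-1.9,-13,-1.4,38.9,-0.5,0.4]],
])

```text
time_s: 6.22
position: [0.4474, 0.1327, 0.2102]
tcp_rot: [[-0.99, -0.138, -0.0], [-0.138, 0.99, 0.002], [-0.0, 0.001, -1.0]]
force: [0.3, -0.7, 0.3]
opening: 0.703
grasp_force: 0.0
```

```bash
python3 - <<'E'
from h import *
print(bot.read_state()["joint_positions"].round(1));go(case(-.15,.027,.2),tool(YAW,0))
E
```

```text
[ 2.700e+00  2.010e+01  1.057e+02  1.000e-01  5.420e+01 -9.530e+01]
shift [-0.2   0.02 -0.08] turn [0.1 0.  0. ] F [ 0.3 -0.7  0.3]
```

apply_moves([
  [[0,0,0,0,0,10,0.4],[0,0,0,0,0,20,0.4],[0,0,0,0,0,30,0.4],[0,0,0,0,0,40,0.4],[0,0,0,0,0,50,0.4],[0,0,0,0,0,60,0.4],[0,0,0,0,0,70,0.4],[0,0,0,0,0,80,0.4],[0,0,0,0,0,90,0.4],[0,0,0,0,0,100,0.4],[0,0,0,0,0,110,0.4],[0,0,0,0,0,120,0.4],[0,0,0,0,0,130,0.4],[0,0,0,0,0,140,0.4],[0,0,0,0,0,150,0.4],[0,0,0,0,0,160,0.4],[0,0,0,0,0,170,0.4],[0,0,0,0,0,179,0.4],[0,0,0,0,0,179,0.4]],
])

```text
time_s: 8.6
position: [0.4466, 0.1327, 0.2102]
tcp_rot: [[0.988, 0.157, -0.002], [0.157, -0.988, 0.001], [-0.002, -0.002, -1.0]]
force: [-0.8, -0.3, -0.2]
opening: 0.696
grasp_force: 0.0
```

```bash
cat >> h.py <<'E'
def tool2(yaw,lean): return tool(yaw,lean)@np.diag([-1.,-1,1])
E
python3 - <<'E'
from h import *
print(bot.read_state()["joint_positions"].round(1));R=tool2(YAW,45);
go(case(-.15,.027,.2),R)
go(case(.038,.027,.061)-.07*R[:,2],R)
E
```

```text
[2.700e+00 2.010e+01 1.057e+02 1.000e-01 5.430e+01 8.360e+01]
shift [-0.49 -0.01  0.25] turn [-0.5 45.1  1. ] F [-0.8 -0.3 -0.2]
shift [13.37  0.27  9.18] turn [-0.5 45.1  1. ] F [-0.8 -0.3 -0.2]
```

apply_moves([
  [[1,0,0,0,8,0,0.4],[2,0,0,0,16,0,0.4],[3,0,0,0,24,0,0.4],[4,0,0,0,32,0,0.4],[5,0,1,-0.4,38,1,0.4],[6,0,2,-0.5,45,1,0.4],[7,0,3,-0.5,45,1,0.4],[7,0,4,-0.5,45,1,0.4],[7,0,4,-0.5,45,1,0.4],[7,0,4,-0.5,45,1,0.4],[7,0,4,-0.5,45,1,0.4],[7,0,4,-0.5,45,1,0.4],[7,0,4,-0.5,45,1,0.4],[7,0,4,-0.5,45,1,0.4]],
])

```text
time_s: 10.35
position: [0.5151, 0.143, 0.1693]
tcp_rot: [[0.704, 0.137, 0.697], [0.099, -0.991, 0.094], [0.703, 0.003, -0.711]]
force: [-0.4, 0.0, 0.2]
opening: 0.701
grasp_force: 0.0
```

```bash
python3 - <<'E'
from h import *
print(bot.read_state()["joint_positions"].round(1));R=tool2(YAW,45);
go(case(.038,.027,.061)-.07*R[:,2],R);go(case(.038,.027,.061),R)
E
```

```text
[  0.8  29.5 131.2 168.7  25.5 -85. ]
shift [0.99 0.05 8.15] turn [0.2 0.3 0.1] F [-0.4  0.   0.2]
shift [ 1.03  0.03 15.15] turn [0.2 0.3 0.1] F [-0.4  0.   0.2]
```

The wrist has flipped cleanly. Approaching along the tool axis.

apply_moves([
  [[1,0,4,0.2,0.3,0.1,0.4],[1,0,8,0.2,0.3,0.1,0.4],[1,0,10,0.2,0.3,0.1,0.4],[1,0,12,0.2,0.3,0.1,0.4],[1,0,12.5,0.2,0.3,0.1,0.4],[1,0,12.5,0.2,0.3,0.1,0.4],[1,0,12.5,0.2,0.3,0.1,0.4]],
])

```text
time_s: 11.22
position: [0.6106, 0.1564, 0.0899]
tcp_rot: [[0.698, 0.137, 0.703], [0.094, -0.991, 0.1], [0.71, -0.003, -0.704]]
force: [-0.4, 0.3, -0.0]
opening: 0.7
grasp_force: 0.0
```

```bash
python3 - <<'E'
from h import *
b=bot.capture("side")
cv2.imwrite("pics/pre2.png",cv2.resize(b[130:210,245:325],(600,600),interpolation=cv2.INTER_CUBIC))
R=tool2(YAW,45);go(case(.038,.027,.061),R)
s=bot.read_state();print(proj("side",s["position"]+.011*s["tcp_rot"][:,2]))
E
```

```text
shift [-0.29  0.1   2.71] turn [-0.1 -0.2 -0.1] F [ 1.2 -0.2  0.1]
[296.69370479 160.72430275]
```

View pics/pre2.png

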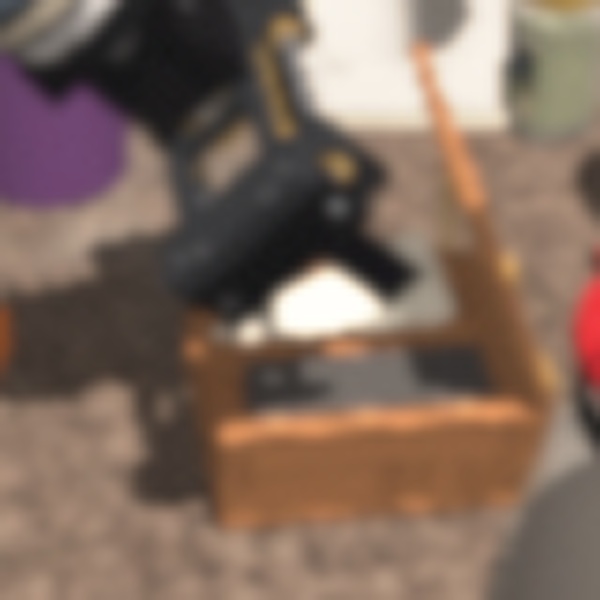

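The near finger's tip (crop about (395,285)) is in line with the raised end, and the gripper body is clear of the lid (about (430,150)). Advancing the rest and closing.

apply_moves([
  [[-0.2,0.1,1.5,0,0,0,0.4],[-0.2,0.1,2.2,0,0,0,0.4],[-0.2,0.1,2.6,0,0,0,0.4],[-0.2,0.1,2.6,0,0,0,0.4],[-0.2,0.1,2.6,0,0,0,-1],[-0.2,0.1,2.6,0,0,0,-1],[-0.2,0.1,2.6,0,0,0,-1],[-0.2,0.1,2.6,0,0,0,-1],[-0.2,0.1,2.6,0,0,0,-1],[-0.2,0.1,2.6,0,0,0,-1]],
])

```text
time_s: 12.52
position: [0.6283, 0.1579, 0.0697]
tcp_rot: [[0.698, 0.137, 0.703], [0.094, -0.991, 0.1], [0.71, -0.003, -0.704]]
force: [0.8, 0.3, -0.3]
opening: 0.436
grasp_force: 30.0
```

It holds at a 38 mm opening and 30 N. Lifting straight up 35 mm, then up and back.

apply_moves([
  [[0.6,0,-0.6,0,0,0,-1],[1.3,0,-1.3,0,0,0,-1],[2,0,-2,0,0,0,-1],[2.5,0,-2.5,0,0,0,-1],[2.9,0,-3.5,0,0,0,-1],[3.3,0,-4.5,0,0,0,-1],[3.3,0,-6,0,0,0,-1],[3.3,0,-8,0,0,0,-1],[3.3,0,-10,0,0,0,-1],[3.3,0,-12,0,0,0,-1],[3.3,0,-12,0,0,0,-1]],
])

```text
time_s: 13.9
position: [0.5655, 0.149, 0.1785]
tcp_rot: [[0.698, 0.137, 0.703], [0.094, -0.991, 0.1], [0.71, -0.003, -0.704]]
force: [0.8, -0.1, -2.8]
opening: 0.433
grasp_force: 30.0
```

```bash
python3 - <<'E'
from h import *
b=bot.capture("side");cv2.imwrite("pics/s2.png",b)
cv2.imwrite("pics/held.png",cv2.resize(b[80:210,215:345],(600,600),interpolation=cv2.INTER_CUBIC))
s=bot.read_state();print(s["joint_positions"].round(1),s["position"],s["force"],s["grasp_force"],s["opening"])
E
```

```text
[  1.4  29.4 124.  165.2  19.  -80.5] [0.56646897 0.14892684 0.1782443 ] [ 0.96118461 -0.47395274 -1.51497412] 29.98218208551407 0.4312331981941889
```

View pics/held.png

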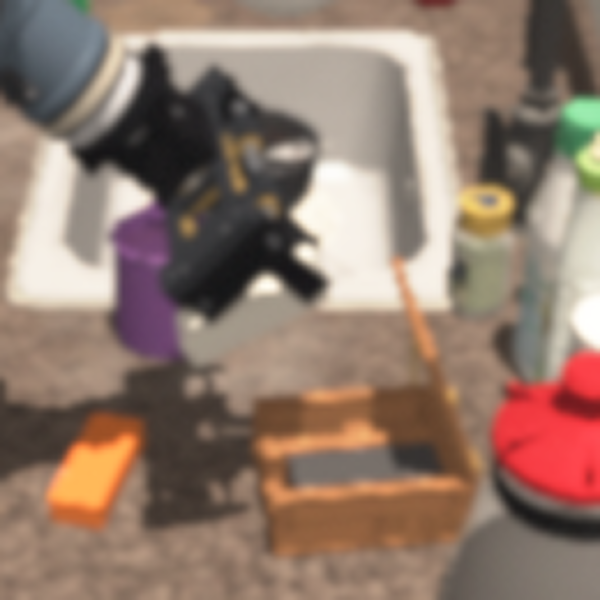

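The stone is out, held at about the same 28° tilt (lower edge from (190,365) to (320,295) in the crop), and the dark stone is still flush. Computing the placing pose from the stone's pose in the hand.

```bash
cat >> h.py <<'E'
# stone pose in the tool, from the tipped pose at grasp time
Rg=tool2(YAW,45.2);pg=np.array([.6283,.1579,.0697])
a=np.radians(28);xs=np.cos(a)*EX+np.sin(a)*np.array([0,0,1]);Rs=np.c_[xs,EY,np.cross(xs,EY)]
Rst=Rg.T@Rs;ost=Rg.T@(case(.0005,.027,.029)-pg)
MAT=np.array([.4565,-.159,.005]);MY=np.radians(6.5)
def place(h,pos=MAT,yaw=MY):
    Rw=Ro.from_euler("z",yaw).as_matrix();Rt=Rw@Rst.T;return pos+[0,0,h]-Rt@ost,Rt
def gop(p,Rt):
    s=bot.read_state();R=s["tcp_rot"]
    print("to",p.round(3),"shift",(R.T@(p-s["position"])*100).round(2),"turn",np.degrees(Ro.from_matrix(R.T@Rt).as_rotvec()).round(1))
def corners(s):
    o=s["position"]+s["tcp_rot"]@ost;R=s["tcp_rot"]@Rst
    return [o+R@np.array([x,y,z]) for x in(-.05,.05) for y in(-.019,.019) for z in(0,.022)]
E
python3 - <<'E'
from h import *
s=bot.read_state()
for c in corners(s): print(c.round(3),((proj("side",c)-[215,80])*600/130).round(0))
p,R=place(.15,pos=np.array([.44,.12,.005]));gop(p,R)
E
```

```text
[0.496 0.12  0.114] [194. 366.]
[0.485 0.119 0.133] [177. 343.]
[0.49  0.158 0.114] [188. 333.]
[0.48  0.156 0.133] [172. 310.]
[0.583 0.132 0.161] [329. 296.]
[0.573 0.131 0.18 ] [314. 271.]
[0.578 0.17  0.161] [320. 264.]
[0.568 0.168 0.181] [305. 240.]
to [0.485 0.125 0.177] shift [-5.98  1.25 -5.84] turn [ -0.9 -28.1   1.1]
```

The predicted corners match the picture to about 5 crop px, so there is no slip. Levelling the stone near the case (the wrist crosses back here).

apply_moves([
  [[0,0,-2,0,0,0,-1],[-1,0.3,-3,0,-5,0,-1],[-2,0.6,-4,0,-10,0,-1],[-4,0.9,-5,-0.5,-15,0.5,-1],[-6,1.2,-5.8,-0.5,-20,1,-1],[-6,1.2,-5.8,-0.9,-25,1.1,-1],[-6,1.2,-5.8,-0.9,-28.1,1.1,-1],[-6,1.2,-5.8,-0.9,-28.1,1.1,-1],[-6,1.2,-5.8,-0.9,-28.1,1.1,-1],[-6,1.2,-5.8,-0.9,-28.1,1.1,-1],[-6,1.2,-5.8,-0.9,-28.1,1.1,-1],[-6,1.2,-5.8,-0.9,-28.1,1.1,-1],[-6,1.2,-5.8,-0.9,-28.1,1.1,-1]],
])

```text
time_s: 15.58
position: [0.4863, 0.1259, 0.1754]
tcp_rot: [[0.95, 0.114, 0.292], [0.108, -0.994, 0.034], [0.294, -0.001, -0.956]]
force: [0.4, -0.1, -2.1]
opening: 0.431
grasp_force: 30.0
```

```bash
python3 - <<'E'
from h import *
s=bot.read_state();print(s["joint_positions"].round(1));gop(*place(.10))
E
```

```text
[  0.7  21.7 115.2   3.9  26.2  80.9]
to [ 0.502 -0.154  0.127] shift [-2.98 27.97  4.16] turn [-0.   0.1  0. ]
```

apply_moves([
  [[0,3,0.5,0,0,0,-1],[-0.5,7,1,0,0,0,-1],[-1,11,1.5,0,0,0,-1],[-1.5,15,2,0,0,0,-1],[-2,19,2.5,0,0,0,-1],[-2.5,23,3,0,0,0,-1],[-3,26,3.5,0,0,0,-1],[-3,28,4,0,0.1,0,-1],[-3,28,4.2,0,0.1,0,-1],[-3,28,4.2,0,0.1,0,-1],[-3,28,4.2,0,0.1,0,-1]],
])

```text
time_s: 16.95
position: [0.501, -0.1529, 0.1268]
tcp_rot: [[0.949, 0.114, 0.294], [0.109, -0.993, 0.035], [0.296, -0.001, -0.955]]
force: [0.6, -0.6, -1.7]
opening: 0.429
grasp_force: 30.0
```

```bash
python3 - <<'E'
from h import *
s=bot.read_state();print(s["joint_positions"].round(1),s["force"].round(1),s["opening"]);gop(*place(.02));gop(*place(0))
b=bot.capture("side")
x0,y0=180,190
v=cv2.resize(b[y0:y0+120,x0:x0+120],(600,600),interpolation=cv2.INTER_CUBIC)
cs=[(proj("side",c)-[x0,y0])*5 for c in corners(s)]
for c in cs: cv2.circle(v,tuple(int(k) for k in c),4,(0,0,255),1)
cv2.imwrite("pics/above.png",v);print(np.round(cs).tolist())
E
```

```text
[-35.9  29.  113.7  26.3  27.   25.1] [ 0.6 -0.6 -1.7] 0.42864040153025534
to [ 0.502 -0.154  0.047] shift [-2.29  0.11  7.66] turn [-0.1 -0.   0. ]
to [ 0.502 -0.154  0.027] shift [-2.88  0.11  9.57] turn [-0.1 -0.   0. ]
[[181.0, 226.0], [176.0, 195.0], [181.0, 170.0], [177.0, 139.0], [387.0, 212.0], [386.0, 180.0], [381.0, 156.0], [380.0, 125.0]]
```

View pics/above.png

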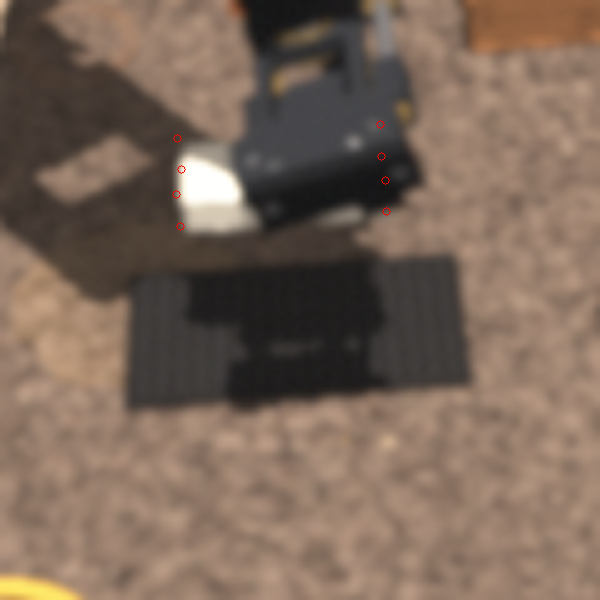

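The stone hangs level over the mat, its near end about 1 px lower than predicted (corner (183,233) vs (181,226)), which is about 2° nose-down. I'll trim 2° and lower until contact.

apply_moves([
  [[-1,0.1,3,0,-1,0,-1],[-1.7,0.1,5.5,0,-2,0,-1],[-2.3,0.1,7.7,0,-2,0,-1],[-2.6,0.1,8.6,0,-2,0,-1],[-2.7,0.1,9.1,0,-2,0,-1],[-2.8,0.1,9.3,0,-2,0,-1],[-2.8,0.1,9.3,0,-2,0,-1],[-2.8,0.1,9.3,0,-2,0,-1]],
])

```text
time_s: 18.0
position: [0.5026, -0.1554, 0.0302]
tcp_rot: [[0.958, 0.113, 0.262], [0.109, -0.994, 0.029], [0.264, 0.001, -0.965]]
force: [0.3, 0.2, -0.9]
opening: 0.427
grasp_force: 30.0
```

```bash
python3 - <<'E'
from h import *
s=bot.read_state();print(s["force"].round(1),s["moment"].round(2));gop(*place(0))
print(np.array(corners(s))[:,2].round(4))
E
```

```text
[ 0.3  0.2 -0.9] [-0.1   0.38 -0.02]
to [ 0.502 -0.154  0.027] shift [-0.14 -0.16  0.31] turn [0.  1.9 0. ]
[0.0116 0.0336 0.0116 0.0336 0.0083 0.0303 0.0083 0.0303]
```

apply_moves([
  [[-0.05,-0.1,0.15,0,0,0,-1],[-0.1,-0.15,0.3,0,0,0,-1],[-0.1,-0.15,0.3,0,0,0,-1]],
])

```text
time_s: 18.38
position: [0.5023, -0.1544, 0.0281]
tcp_rot: [[0.958, 0.112, 0.263], [0.109, -0.994, 0.028], [0.265, 0.002, -0.964]]
force: [-3.8, -0.8, 11.8]
opening: 0.431
grasp_force: 30.0
```

Contact is made at 12 N. Easing a little, opening and withdrawing along the tool axis.

apply_moves([
  [[0.02,0,-0.1,0,0,0,-1],[0.02,0,-0.1,0,0,0,0.1],[0.02,0,-0.1,0,0,0,0.3],[0.02,0,-0.1,0,0,0,0.4],[0.02,0,-0.1,0,0,0,0.4],[0,0,-1,0,0,0,0.4],[0,0,-3,0,0,0,0.4],[0,0,-7,0,0,0,0.4],[0,0,-12,0,0,0,0.4],[0,15,-16,0,0,0,0.4],[0,-10,-16,0,0,0,0.4],[0,-15,-16,0,0,0,0.4],[0,-20,-16,0,0,0,0.4],[0,-20,-16,0,0,0,0.4]],
])

```text
time_s: 20.12
position: [0.4384, 0.0298, 0.1809]
tcp_rot: [[0.959, 0.111, 0.262], [0.107, -0.994, 0.029], [0.264, 0.0, -0.965]]
force: [0.6, 0.0, 0.5]
opening: 0.698
grasp_force: 0.0
```

```bash
python3 - <<'E'
from h import *
t=bot.capture("top");b=bot.capture("side")
f=lambda x:cv2.resize(x,(400,400),interpolation=cv2.INTER_CUBIC)
cv2.imwrite("pics/end.png",np.hstack([f(t[165:265,260:360]),f(b[205:295,190:280])]))
for n,im,w in(("top",t,(280,175,335,250)),("side",b,(195,225,285,275))):
    a=im.astype(int);m=((a.min(2)>130)).astype(np.uint8)
    c=blob(im,m,w);r=cv2.minAreaRect(np.array([plane(n,p,.02 if n=="side" else .027)[:2] for p in c],np.float32));print(n,np.round(r[0],4),np.round(r[1],4),round(r[2],1))
E
```

```text
top [ 0.4587 -0.16  ] [0.1034 0.0404] 6.1
side [ 0.4584 -0.1615] [0.1065 0.058 ] 6.0
```

View pics/end.png

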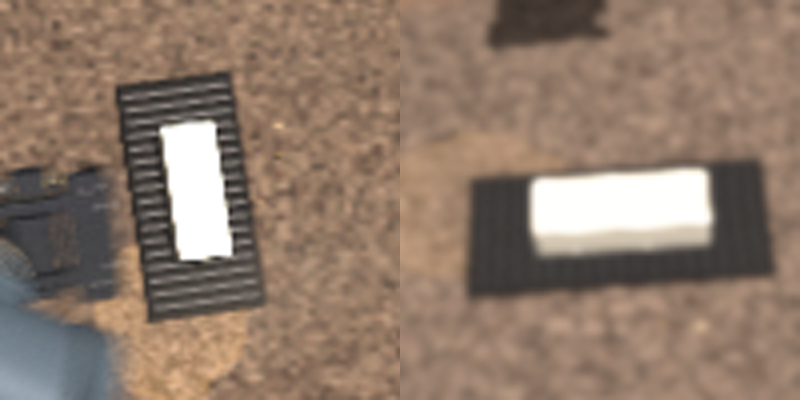

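The white stone lies flat and lengthwise in the middle of the mat in both views: centre (0.4587,-0.160) against the mat's (0.4565,-0.159), turned 6.1° against 6.5°. The gripper is clear of it, so I'm handing in.

```bash
python3 -c "
from rig import bot
print(bot.hand_in())"
```

```text
the job is handed in; nothing more can be done
None
```

The job is handed in (the verdict was not shown): the white stone was tipped, lifted out and set flat on the mat, measured about 2 mm from the centre and 0.4° off lengthwise, with the dark stone still flush when last seen, just after the lift.

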